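# Find the heavy side of a flywheel and hold it down

### The arm

A 7-joint arm with a two-finger parallel gripper is mounted at the origin on a cart in front of the work surface, level with it; the furniture and walls round the work are solid. World frame = base frame: x ahead of the robot, y to its left, z up, the work surface at z = 0. Lengths are in m, angles in rad, forces in N, time in s.
With the tool pointing down it reaches from about 0.4 to 0.85 m from the base axis. Payload 10.4 kg.
Tool frame: the origin (TCP) lies between the finger pads; the fingertips stand 17 mm ahead of it and the grasp point (between the pads) lies 2 mm behind it; z points along the fingers, y is the line along which they close (so a half turn about z gives the same grasp; the last joint's range is limited). The gripper opens to 85 mm and grips with 20 to 120 N. Pads are 22 mm wide; open, the fingers measure 114 mm over their backs; the gripper's body (76 mm by 85 mm) begins 54 mm behind the grasp point. The pads swing forward as they close: fully open they stand 13 mm farther back than shut.
Start: joints at [1.153, 0.332, -0.065, 1.46, 0.022, 1.35, -0.088], TCP at [0.24, -0.577, 0.248] pointing down, gripper open.
Joint ranges: [-2.6, 2.6], [-0.5, 2.12], [-1.47, 1.34], [0.16, 2.42], [-1.27, 4.41], [0.06, 2.06], [-2.6, 2.6]. Speed limits (rad/s): [2.22, 2.22, 2.79, 2.79, 3.14, 3.14, 3.14].

### API

Orientations are given as a unit quaternion [x, y, z, w].
In Python, from workcell import readout, imaging, manip gives the robot as it stands. The module is installed in compiled form; this text tells all that it offers.
- The arm moves only by the shell command python3 -m crank 'ROWS' [OPENING] [FORCE]. ROWS is JSON, a list of rows, each a list of 4 numbers: the shift along the tool's x, y, z as a fraction of full scale, then the turn about the tool's z as a fraction of full scale. In form: [[x, y, z, yaw], ...]. A call has 1 to 5 rows; each row is the pose to reach, as a shift and turn from the pose commanded when the call began, along the tool's axes at that moment; what a row does not reach only later rows make up. Full scale, the value 1, is 400 mm for a shift and 60 degrees for a turn. A row lasts 1/12 s, in which the tool goes at most 41.7 mm and 7.16 degrees, less where a joint would pass 70% of its speed; a pose out of reach is approached as far as the arm can. A call with a number of a shift or a turn outside -1 to 1 is refused whole. A call with a gripper value outside its range is refused whole. OPENING is the gripper command: -1 is shut, 1 is fully open, values between are in proportion, set as the call begins (- or left out, the last holds). The fingers move at their own pace and stop on an object; FORCE is the grip in N (left out, the last holds). Time passes only in rows, so rows that repeat a pose let the fingers close. It gives the time, the measured TCP pose, the force, the opening and the grip force at its end, in the units of the state.
- readout.get_obs(): the state, without advancing time (a new reading comes with each control period).
- imaging.camera(name): name is "scene" or "top"; returns a dict with "color" (400x640x3 uint8, red, green, blue), "fx", "fy", "cx", "cy" (pixels), "k1" (the pictures are not rectified: a ray, as slopes to the right and down, at radius r is drawn at 1 + k1 r^2 times it, then the intrinsics apply), "rvec" (rotation vector, rad) and "tvec" (3), from world to camera coordinates, as OpenCV has them. Camera axes: x right, y down, z forward; pixel columns grow to the right and rows downward; lengths in m; the calibration is good to about 2 mm. A picture is of the moment at which its call begins. There is no depth.
- manip.hand_in(): hands the job in; it is judged then, once.
The state is a dict: "clock": time; "joint_pos": joint angles; "joint_velocities": joint speeds; "tau": joint torques, N m; "position": TCP position; "ee_rot": TCP orientation; "ft_force": force on the tool from outside, world axes, zero at the start; "torque": the same for the moment, N m; "grip_width": opening from 0.0 (shut) to 1.0 (fully open); "grasp_force": force on a finger pad.
Only numpy, scipy, OpenCV 4.12 (cv2) and the standard library are available. Lean on these libraries where they do the work, as an engineer would, in place of code of your own. Each camera call takes 0.05 s, during which the arm holds its last target. There are 200 camera calls.

### The job

The small steel flywheel in the blue-based balancing stand has a hidden heavy side, and its greasy bearings drag, so let go it sinks back only part of the way and stops short on whichever side it came from. Turn it by hand to find out, by feel or by how it sinks back from either side, where its heavy side is. Then turn the heavy side straight down and finish while firmly gripping the wheel there with the fingers, so that I can mark the light spot on top; do not push the loose things on the bench about.

Things in the scene. Friction and masses are not known exactly. Their poses are not given: they have to be found in the camera images.
- stand: balancing stand screwed to the bench: blue base plate 130 x 100 x 12 mm, two aluminium uprights 26 mm wide and 10 mm thick, 42 mm to either side of the middle along its x axis, with round bearing heads of 14 mm radius. Origin: centre of the underside; x along the shaft, z up. The level shaft lies 100 mm above the origin. It cannot move while you work.
- rotor: steel flywheel: disc 110 mm across, 16 mm thick, on a brass hub (32 mm across, 28 mm long), six dark holes, a red dot near the rim on each face and a red mark on the rim; turns without end on the level shaft. Origin: disc centre, on the shaft; x along the shaft like the stand's x; z from the centre to the red dot, turning with it. Grip the rim across its thickness, fingertips 25 mm or more from the shaft
- rotor_axis (a point): disc centre on the shaft. Bearing drag is 0.05 N m, equal both ways, plus slow grease: released with its heavy side over a limit of 25 to 37 degrees (unknown) from straight down, the wheel sinks back in 1 to 3 s and stops at that limit without swinging through. The limit is equal on both sides; inside it the wheel stays where left. At the start it has stopped so, or is still sinking.
- rotor_dot (a point): the middle of the red dot, 46 mm from the shaft, in the mid-plane of the disc. The heavy side cannot be seen and lies at any angle from the dot, different each time; it acts like 0.24 kg (give or take a fifth) fixed in the wheel 42 mm from the shaft, 0.1 N m when level with it.
- marker_pen: white and blue marker pen, 17 x 135 x 16 mm, a bystander; origin under its middle
- side_cutter: side cutter with blue handles, 49 x 126 x 11 mm, a bystander; origin under its middle
- grease_pot: white pot with a blue lid, 40 mm in diameter, 40 mm high, a bystander; origin under its middle
- transformer: small transformer, 76 x 68 x 40 mm, a bystander; origin under its middle
- cap_1: blue capacitor standing upright, 35 mm in diameter, 50 mm high, a bystander; origin under its middle
- driver_1: precision screwdriver with blue handle, 10 x 125 x 11 mm, a bystander; origin under its middle
- screw_tin: round tin with a red lid, 60 mm in diameter, 32 mm high, a bystander; origin under its middle
- esd_brush: brush with a wooden handle, 23 x 186 x 14 mm, a bystander; origin under its middle
- tape_black: roll of black tape, 57 x 54 x 19 mm, a bystander; origin under its middle
- desolder_pump: blue desoldering pump, 20 x 194 x 23 mm, a bystander; origin under its middle

How it is judged:
On the way:
1. the flywheel is turned by the fingers (contact force between the fingers and rotor above 0.5 N and angular speed of rotor above 0.1 rad/s), for 0.1 s.
At the end, for the whole second after the job is handed in: The fingers grip the flywheel (more than 4 N), it is still, and its hidden heavy side is within 12 degrees of straight below the shaft (y of core_c0 in the frame of stand between -0.0087 and 0.0087 m and z of core_c0 in the frame of stand below 0.08 m and contact force between the fingers and rotor above 4 N and angular speed of rotor below 0.1 rad/s); the arm keeps its last pose, push and grip.
It fails at once if a bystander on the bench is pushed more than 3 cm (distance of any of marker_pen, side_cutter, grease_pot, transformer, cap_1, driver_1, screw_tin, esd_brush, tape_black, desolder_pump from where it was at the start of the episode above 0.03 m).
It also fails if it takes over 72 s, if anything falls off the work surface, if the arm or the gripper's body presses on something with over 40 N, if the wrist force passes 120 N, or if a joint passes its speed limit or range.

## Working session

There is one attempt and no reset: what is moved stays moved. The work goes in short steps, Python scripts to look and compute and a shell command to move; the robot and the scene stay as the last step left them, time stands still between calls to the robot, and variables do not carry over. Pictures are saved under pics/ and viewed, at most 10 in all, crops included, and the job is handed in when it is done.

```bash
mkdir -p pics; python3 - <<'E'
from workcell import readout, imaging
import cv2
print(readout.get_obs())
for n in("scene","top"):
    c=imaging.camera(n); cv2.imwrite(f"pics/{n}0.png",c["color"][:,:,::-1])
    print({k:v for k,v in c.items() if k!="color"})
E
```

```text
{'clock': 0.0, 'joint_pos': array([ 1.15339061,  0.33285163, -0.06472358,  1.4609638 ,  0.02159462,
        1.34990316, -0.08847733]), 'joint_velocities': array([ 2.97366902e-03,  8.25237869e-04,  7.77113025e-05,  8.27297418e-04,
       -1.23924951e-03, -4.48304942e-04, -8.81465071e-04]), 'tau': array([ 7.52948381e-04, -6.25460243e+01,  4.92977793e-02, -3.91612816e+01,
        1.60701008e-02,  9.91578359e-03,  3.22122241e-05]), 'position': array([ 0.24026326, -0.57658041,  0.24751788]), 'ee_rot': array([ 9.80572595e-01,  1.96155231e-01, -1.67173212e-04, -6.95436682e-04]), 'ft_force': array([-0.23949725,  0.46123469, -0.16619526]), 'torque': array([0.0357565 , 0.01002456, 0.02151103]), 'grasp_force': 0.0, 'grip_width': 0.9973227311491766}
{'fx': 466.7691424044139, 'fy': 466.7691424044139, 'cx': 316.58300287691014, 'cy': 194.1049741906231, 'k1': -0.09274052498116832, 'rvec': array([ 2.08930476, -0.88891079,  0.44723768]), 'tvec': array([-0.34294275,  0.30770277,  1.20624281])}
{'fx': 427.733719918484, 'fy': 427.733719918484, 'cx': 317.71004110580515, 'cy': 200.46115039400328, 'k1': -0.0255549619524697, 'rvec': array([ 2.20015733, -2.18081039,  0.05572429]), 'tvec': array([-0.01256874,  0.48345663,  1.31138552])}
```

View pics/scene0.png

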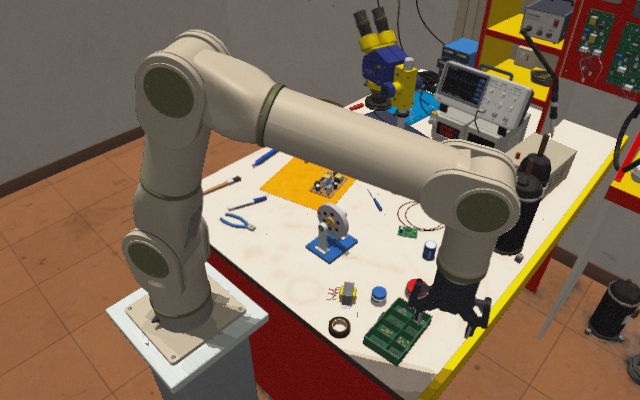

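View pics/top0.png

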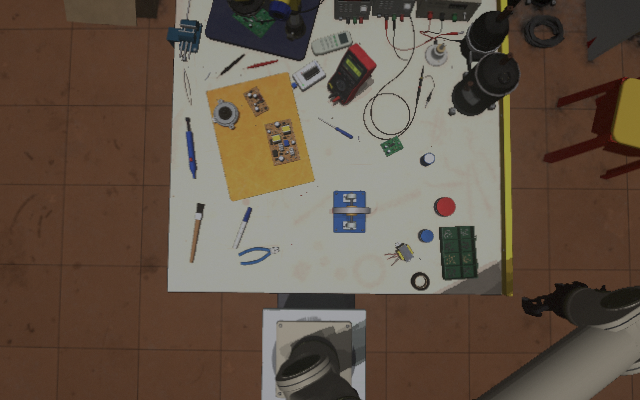

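```bash
cat > h.py <<'E'
import numpy as np, cv2
from workcell import readout, imaging
def cam(n):
    c=imaging.camera(n); c["R"]=cv2.Rodrigues(c["rvec"])[0]; c["C"]=-c["R"].T@c["tvec"]; return c
def ray(c,u,v):
    x,y=(u-c["cx"])/c["fx"],(v-c["cy"])/c["fy"]; a,b=x,y
    for _ in range(20):
        s=1+c["k1"]*(a*a+b*b); a,b=x/s,y/s
    return c["R"].T@np.array([a,b,1.])
def onplane(c,u,v,p,n):
    d=ray(c,u,v); return c["C"]+d*(np.dot(np.array(p)-c["C"],n)/np.dot(d,n))
def proj(c,P):
    q=np.atleast_2d(P)@c["R"].T+c["tvec"]; a=q[:,:2]/q[:,2:]; s=1+c["k1"]*(a**2).sum(1)
    return np.c_[a[:,0]*s*c["fx"]+c["cx"],a[:,1]*s*c["fy"]+c["cy"]]
def crop(c,u,v,w,h,k,fn):
    i=c["color"][v-h:v+h,u-w:u+w,::-1]; cv2.imwrite(fn,cv2.resize(i,None,fx=k,fy=k,interpolation=cv2.INTER_CUBIC))
E
python3 - <<'E'
from h import *
s=cam("scene");t=cam("top")
print(s["C"],t["C"],readout.get_obs()["clock"])
a=cv2.imread("pics/scene0.png")
s2=s["color"][:,:,::-1]; 
f=lambda i,x,y,w,h,k:cv2.resize(i[y:y+h,x:x+w],None,fx=k,fy=k,interpolation=cv2.INTER_CUBIC)
L=np.vstack([f(a,300,195,65,70,4),f(s2,300,195,65,70,4)])
R=f(t["color"][:,:,::-1],320,182,60,60,8)
o=np.zeros((560,260+480,3),np.uint8);o[:560,:260]=L;o[:480,260:]=R
cv2.imwrite("pics/c1.png",o)
# blue base in top
hsv=cv2.cvtColor(t["color"],cv2.COLOR_RGB2HSV)[182:242,320:380]
m=cv2.inRange(hsv,(100,120,60),(125,255,255)); ys,xs=np.nonzero(m)
r=cv2.minAreaRect(np.c_[xs+320,ys+182].astype(np.float32));b=cv2.boxPoints(r);print(r)
P=np.array([onplane(t,u,v,[0,0,.012],[0,0,1]) for u,v in b]);print(P,P.mean(0))
E
```

```text
[-0.32224203 -0.76768142  0.98698417] [ 0.40940314 -0.01544711  1.33632733] 0.2
((349.0, 211.0), (40.0, 30.0), 90.0)
[[ 0.51349056 -0.05859675  0.012     ]
 [ 0.51429781 -0.15171698  0.012     ]
 [ 0.3904171  -0.15209427  0.012     ]
 [ 0.38960388 -0.05944967  0.012     ]] [ 0.45195234 -0.10546442  0.012     ]
```

View pics/c1.png

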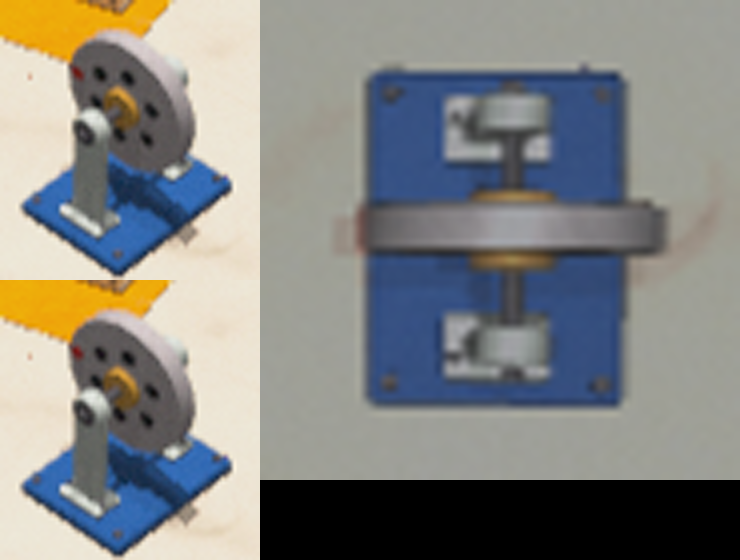

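```bash
cat >> h.py <<'E'
from scipy.spatial.transform import Rotation as Ro
XC,YC,ZC=0.452,-0.105,0.100
def go(x,y,z,ang=90.):
    "tool shift / yaw, full-scale units, to world TCP with tool x at world angle ang"
    o=readout.get_obs(); R=Ro.from_quat(o["ee_rot"]).as_matrix()
    d=R.T@(np.array([x,y,z])-o["position"])/0.4
    a=np.degrees(np.arctan2(R[1,0],R[0,0])); yaw=-((ang-a+180)%360-180)/60
    print("t",round(o["clock"],2),"pos",o["position"].round(4),"ang",round(a,1),"shift",d.round(3),"yaw",round(yaw,3),"grip",round(o["grip_width"],3),round(o["grasp_force"],1),"F",o["ft_force"].round(1),"M",o["torque"].round(2))
def dot(save=None):
    c=cam("scene"); u,v=proj(c,[XC,YC,ZC])[0].astype(int); w=34
    h=cv2.cvtColor(c["color"],cv2.COLOR_RGB2HSV).astype(int)[v-w:v+w,u-w:u+w]
    m=((h[...,0]<8)|(h[...,0]>170))&(h[...,1]>110)&(h[...,2]>60)
    if save: crop(c,u,v,w+8,w+8,5,save)
    n,l,st,ce=cv2.connectedComponentsWithStats(m.astype(np.uint8))
    for i in range(1,n):
        if st[i,4]<3: continue
        px=ce[i]+[u-w,v-w]; p=onplane(c,*px,[XC-.008,0,0],[1,0,0])
        print("red",st[i,4],px.round(1),"r mm",round(1000*np.hypot(p[1]-YC,p[2]-ZC),1),"phi(up->+y)",round(np.degrees(np.arctan2(p[1]-YC,p[2]-ZC)),1))
E
python3 - <<'E'
from h import *
dot()
print(proj(cam("scene"),[[XC-.014,YC,ZC],[XC-.047,YC,ZC]]))
go(XC,YC,.22)
E
python3 -m crank '[[0.944,-0.885,0,-1],[0.944,-0.885,0,-1],[0.944,-0.885,0,-1],[0.944,-0.885,0,-1],[0.944,-0.885,0,-1]]' 0.2 40
python3 -c "
from h import *
go(XC,YC,.22);dot()"
```

```text
red 6 [318.8 212.8] r mm 47.0 phi(up->+y) 83.8
[[329.20019115 222.47926924]
 [321.33981729 228.00289771]]
t 0.3 pos [ 0.2403 -0.5768  0.2481] ang 22.6 shift [ 0.942 -0.885  0.071] yaw -1.123 grip 0.999 0.0 F [-0.  -0.1  0. ] M [ 0.02  0.02 -0.01]
clock: 0.72
position: [0.3263, -0.385, 0.2483]
ee_rot: [0.871, 0.491, -0.0, 0.0]
ft_force: [1.0, -0.9, 0.4]
grip_width: 0.6
grasp_force: 0.0
t 0.72 pos [ 0.3263 -0.385   0.2483] ang 58.8 shift [ 0.762 -0.094  0.07 ] yaw -0.52 grip 0.6 0.0 F [ 1.  -0.9  0.4] M [-0.07 -0.04 -0.02]
red 5 [318.8 212.2] r mm 47.5 phi(up->+y) 81.1
```

```bash

python3 -m crank '[[0.762,-0.094,0.07,-0.52],[0.762,-0.094,0.07,-0.52],[0.762,-0.094,0.07,-0.52],[0.762,-0.094,0.07,-0.52],[0.762,-0.094,0.07,-0.52]]'
python3 -c "
from h import *
go(XC,YC,.22);dot('pics/c2.png');crop(cam('top'),350,212,40,40,5,'pics/c3.png')"
```

```text
clock: 1.18
position: [0.4124, -0.1964, 0.2295]
ee_rot: [0.707, 0.707, -0.0, 0.0]
ft_force: [1.0, 0.1, -0.0]
grip_width: 0.601
grasp_force: 0.0
t 1.18 pos [ 0.4124 -0.1964  0.2295] ang 90.0 shift [0.229 0.099 0.024] yaw 0.0 grip 0.601 0.0 F [ 1.   0.1 -0. ] M [-0.02 -0.04 -0.01]
red 5 [318.8 212.6] r mm 47.3 phi(up->+y) 82.9
```

```bash

python3 -m crank '[[0.229,0.099,0.024,0],[0.229,0.099,0.024,0],[0.229,0.099,0.024,0],[0.229,0.099,0.024,0]]'
python3 -c "
from h import *
go(XC,YC,.145);dot();
c=cam('top');crop(c,350,212,40,40,6,'pics/c3.png')"
```

```text
clock: 1.62
position: [0.4535, -0.1026, 0.2198]
ee_rot: [0.707, 0.707, 0.001, -0.0]
ft_force: [-0.9, -1.4, -0.6]
grip_width: 0.602
grasp_force: 0.0
t 1.62 pos [ 0.4535 -0.1026  0.2198] ang 90.0 shift [-0.006 -0.004  0.187] yaw -0.001 grip 0.602 0.0 F [-0.9 -1.4 -0.6] M [0.07 0.06 0.02]
red 4 [319.  212.5] r mm 46.6 phi(up->+y) 81.7
```

View pics/c3.png

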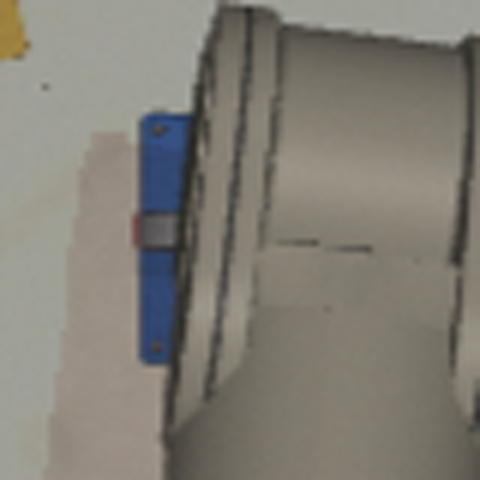

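```bash

python3 -c "
from h import *
c=cam('top')
f=lambda U,V,z:print(onplane(c,320+(U-260)/8-.5,182+V/8-.5,[0,0,z],[0,0,1]).round(4))
f(510,203,.155);f(510,245,.155);f(362,228,.1);f(665,228,.1);f(367,72,.012);f(625,405,.012);f(512,150,.1);f(512,300,.1)
c=cam('scene');print(onplane(c,330.1,222.,[XC-.014,0,0],[1,0,0]),onplane(c,322.1,227.1,[XC-.047,0,0],[1,0,0]))
"
```

```text
[ 0.4587 -0.1005  0.155 ]
[ 0.4442 -0.1006  0.155 ]
[ 0.4514 -0.051   0.1   ]
[ 0.4524 -0.1605  0.1   ]
[ 0.515  -0.0551  0.012 ]
[ 0.387  -0.1556  0.012 ]
[ 0.4802 -0.1051  0.1   ]
[ 0.4259 -0.1054  0.1   ]
[ 0.438      -0.10835026  0.10388536] [ 0.405      -0.10782626  0.10520371]
```

```bash
sed -i 's/^def dot/DY,DZ=-0.108,0.1045\ndef dot/; s/p\[1\]-YC/p[1]-DY/g; s/p\[2\]-ZC/p[2]-DZ/g; s/XC,YC,ZC=0.452,-0.105/XC,YC,ZC=0.4515,-0.1055/' h.py
python3 -m crank '[[-0.007,-0.005,0.1,0],[-0.007,-0.005,0.187,0],[-0.007,-0.005,0.187,0],[-0.007,-0.005,0.187,0]]'
python3 -m crank '[[0,0,0,0],[0,0,0,0],[0,0,0,0],[0,0,0,0],[0,0,0,0]]' -1 40
python3 -c "
from h import *
go(XC,YC,.145);dot()
for p in range(-100,101,20): print(p,(47*np.sin(np.radians(p))/400).round(4),(47*(1-np.cos(np.radians(p)))/400).round(4))"
```

```text
clock: 2.15
position: [0.4491, -0.1104, 0.1446]
ee_rot: [0.71, 0.704, -0.001, -0.001]
ft_force: [1.3, 0.5, 1.3]
grip_width: 0.598
grasp_force: 0.0
clock: 2.57
position: [0.4525, -0.1101, 0.1473]
ee_rot: [0.709, 0.705, 0.001, 0.003]
ft_force: [7.0, -1.5, 2.4]
grip_width: 0.173
grasp_force: 45.5
t 2.57 pos [ 0.4525 -0.1101  0.1473] ang 89.6 shift [ 0.011 -0.003  0.006] yaw -0.006 grip 0.173 45.5 F [ 7.  -1.5  2.4] M [-0.25 -0.72  0.21]
red 4 [319.  212.5] r mm 48.7 phi(up->+y) 86.7
-100 -0.1157 0.1379
-80 -0.1157 0.0971
-60 -0.1018 0.0587
-40 -0.0755 0.0275
-20 -0.0402 0.0071
0 0.0 0.0
20 0.0402 0.0071
40 0.0755 0.0275
60 0.1018 0.0587
80 0.1157 0.0971
100 0.1157 0.1379
```

```bash

python3 -m crank '[[-0.0318,0,0.0079,0],[-0.0601,0,0.0243,0],[-0.0828,0,0.0478,0],[-0.0981,0,0.0767,0],[-0.1049,0,0.1087,0]]'
python3 -m crank '[[0,0,0,0],[0,0,0,0],[0,0,0,0]]'
python3 -c "
from h import *
go(XC,YC,.145);dot()"
python3 -m crank '[[0,0,0,0],[0,0,0,0],[0,0,0,0]]' -0.1
python3 -c "
from h import *
dot()"
python3 -m crank '[[0,0,0,0],[0,0,0,0],[0,0,0,0],[0,0,0,0],[0,0,0,0]]'
python3 -c "
from h import *
dot('pics/c4.png')"
```

```text
clock: 3.03
position: [0.4527, -0.1539, 0.105]
ee_rot: [0.71, 0.704, 0.001, 0.003]
ft_force: [-2.5, -2.2, 22.5]
grip_width: 0.176
grasp_force: 67.2
clock: 3.28
position: [0.4527, -0.1541, 0.1037]
ee_rot: [0.71, 0.704, 0.001, 0.004]
ft_force: [10.2, -8.7, -3.6]
grip_width: 0.176
grasp_force: 64.2
t 3.28 pos [ 0.4527 -0.1541  0.1037] ang 89.6 shift [ 0.121 -0.003 -0.104] yaw -0.007 grip 0.176 64.2 F [10.2 -8.7 -3.6] M [-2.01 -1.54  0.15]
red 7 [328.9 203.9] r mm 57.5 phi(up->+y) 11.5
red 6 [327.8 207.8] r mm 42.6 phi(up->+y) 20.4
clock: 3.58
position: [0.4502, -0.1516, 0.1021]
ee_rot: [0.709, 0.705, 0.0, 0.0]
ft_force: [-0.5, -0.6, -0.4]
grip_width: 0.449
grasp_force: 0.0
red 9 [326.6 205.7] r mm 49.2 phi(up->+y) 23.9
clock: 4.05
position: [0.4499, -0.1516, 0.1015]
ee_rot: [0.709, 0.705, -0.0, -0.0]
ft_force: [0.1, -0.9, -0.4]
grip_width: 0.449
grasp_force: 0.0
red 9 [325.3 205.7] r mm 49.0 phi(up->+y) 30.2
```

View pics/c4.png

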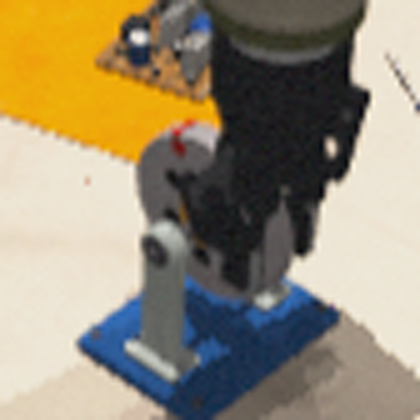

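```bash

for i in 1 2 3; do python3 -m crank '[[0,0,0,0],[0,0,0,0],[0,0,0,0],[0,0,0,0],[0,0,0,0]]' | head -1
python3 -m crank '[[0,0,0,0],[0,0,0,0],[0,0,0,0],[0,0,0,0],[0,0,0,0]]' | head -1
python3 -c "
from h import *
dot()"; done
```

```text
clock: 4.52
clock: 4.93
red 6 [325.8 203. ] r mm 57.8 phi(up->+y) 23.4
red 7 [325. 207.] r mm 44.9 phi(up->+y) 35.0
clock: 5.4
clock: 5.82
red 4 [325.  203.5] r mm 55.9 phi(up->+y) 27.8
red 7 [325. 207.] r mm 44.9 phi(up->+y) 35.0
clock: 6.28
clock: 6.7
red 4 [325.  203.5] r mm 55.9 phi(up->+y) 27.8
red 7 [325. 207.] r mm 44.9 phi(up->+y) 35.0
```

```bash

python3 -m crank '[[0,0,0,0],[0,0,0,0],[0,0,0,0],[0,0,0,0],[0,0,0,0]]' -1 40 | tail -2
python3 -m crank '[[0.003,0,-0.015,0],[0.008,0,-0.03,0],[0.015,0,-0.05,0],[0.015,0,-0.05,0],[0.015,0,-0.05,0]]'
python3 -m crank '[[0,0,0,0],[0,0,0,0],[0,0,0,0],[0,0,0,0]]' | head -1
python3 -c "
from h import *
go(XC,YC,.145);dot('pics/c5.png')"
```

```text
grip_width: 0.182
grasp_force: 42.6
clock: 7.58
position: [0.4526, -0.1444, 0.1226]
ee_rot: [0.709, 0.705, 0.002, 0.002]
ft_force: [8.1, 4.4, -0.3]
grip_width: 0.179
grasp_force: 42.2
clock: 7.92
t 7.92 pos [ 0.4526 -0.1444  0.1226] ang 89.7 shift [ 0.097 -0.003 -0.056] yaw -0.005 grip 0.179 42.3 F [9.6 4.7 1. ] M [ 0.96 -1.7   0.01]
red 7 [320.9 207.9] r mm 48.3 phi(up->+y) 59.6
```

View pics/c5.png

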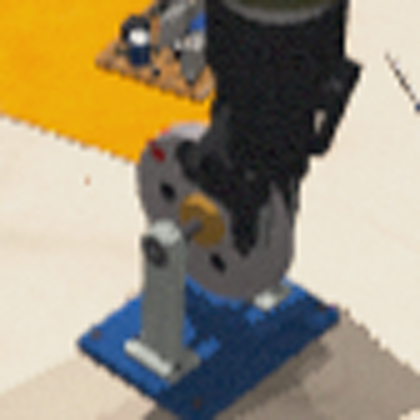

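```bash
python3 -c "
from workcell import manip
print(manip.hand_in())"
```

```text
the job is handed in; nothing more can be done
None
```

The job is handed in. From either side the wheel stops with the red dot at about 87° and 35° from the top, so the heavy side should be down with the dot at about 61°. I left it gripped at about 42 N with the dot at 59.6°, an estimated few degrees off; the hand-in gave no verdict.

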